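# Turn a glaze test tile over against a stop

## Robot

A 6-joint arm with a two-finger parallel gripper is mounted at the origin on a cart in front of the work surface, level with it; the furniture and walls round the work are solid. World frame = base frame: x ahead of the robot, y to its left, z up, the work surface at z = 0. Lengths are in m, angles in rad, forces in N, time in s.
With the tool pointing down it reaches from about 0.425 to 0.95 m from the base axis. Payload 3.5 kg.
Tool frame: the origin (TCP) lies at the very end of the fingers, on their centre line; the grasp point (between the pads) lies 19 mm behind it (ctrl.grip_point_offset is the distance from the TCP to the grasp point, in m); z points along the fingers, y is the line along which they close (so a half turn about z gives the same grasp; the last joint's range is limited). The gripper opens to 85 mm and grips with 20 to 120 N. Pads are 22 mm wide; open, the fingers measure 114 mm over their backs; the gripper's body (76 mm by 85 mm) begins 54 mm behind the grasp point. The pads swing forward as they close: fully open they stand 13 mm farther back than shut.
Start: joints at [-0.15, 0.286, 1.577, -0, 1.279, -0.15], TCP at [0.675, 0, 0.231] pointing down, gripper open.
Joint ranges: [-2.77, 2.77], [-0.9, 2.22], [0.21, 2.48], [-1.53, 4.67], [0.24, 2.81], [-2.84, 2.84]. Speed limits (rad/s): [2.79, 2.79, 3.14, 3.14, 3.14, 3.14].

## Interface

Orientations are given as a unit quaternion [x, y, z, w].
In Python, from plant import ctrl gives the robot as it stands. The module is installed in compiled form; this text tells all that it offers.
- The arm moves only by the shell command python3 -m pendant 'ROWS' [OPENING] [FORCE]. ROWS is JSON, a list of rows, each an object of numbers: "dx", "dy", "dz": the shift along the tool's x, y, z in cm; "twist": the turn about the tool's z in degrees. A call has 1 to 10 rows; each row is the pose to reach, as a shift and turn from the pose commanded when the call began, along the tool's axes at that moment; what a row does not reach only later rows make up. A row lasts 1/8 s, in which the tool goes at most 62.5 mm and 10.7 degrees, less where a joint would pass 70% of its speed; a pose out of reach is approached as far as the arm can. A call with a gripper value outside its range is refused whole. OPENING is the opening in per cent of the stroke, from 0 (shut) to 100 (fully open), set as the call begins (- or left out, the last holds). The fingers move at their own pace and stop on an object; FORCE is the grip in N (left out, the last holds). Time passes only in rows, so rows that repeat a pose let the fingers close. It gives the time, the measured TCP pose, the force, the opening and the grip force at its end, in the units of the state.
- ctrl.get_state(): the state, without advancing time (a new reading comes with each control period).
- ctrl.read_camera(name): name is "scene" or "side" or "wrist"; returns a dict with "img" (384x512x3 uint8, red, green, blue), "depth" (384x512 float32, m along the optical axis (not along the pixel's ray), 0 where there is no reading), "camera_matrix" (3x3 intrinsics, pixels), "xyz" and "rotation" of the camera in the world; the wrist camera has in their place "tool_from_camera" (4x4, takes a point from camera to tool coordinates, whose origin is the TCP and whose axes are the flange's). Camera axes: x right, y up, looking along -z (the intrinsics and any distortion apply to the point x, -y, -z); pixel columns grow to the right and rows downward; lengths in m; the calibration is good to about 2 mm. A picture is of the moment at which its call begins: read the wrist's pose just before it.
- ctrl.sign_off(): hands the job in; it is judged then, once.
The state is a dict: "time": time; "qpos": joint angles; "dq": joint speeds; "joint_efforts": joint torques, N m; "eef_pos": TCP position; "tcp_rot": TCP orientation; "contact_force": force on the tool from outside, world axes, zero at the start; "wrist_torque": the same for the moment, N m; "opening": opening from 0.0 (shut) to 1.0 (fully open); "finger_force": force on a finger pad.
Only numpy, scipy, OpenCV 4.12 (cv2) and the standard library are available. Lean on these libraries where they do the work, as an engineer would, in place of code of your own. Each camera call takes 0.05 s, during which the arm holds its last target. There are 200 camera calls.

## Task

Turn the glaze test tile in front of the steel stop over, so that it lies flat on the table, still in front of the stop, with its glazed face down and its bare back up for numbering. Do not pick it up: with the fingertips, push it along the table against the stop until it tips up and leans on the stop's top edge, then reach behind the stop and push the tile's upper end back over towards where it came from. Leave the jar, the pen and the plaster plug where they are, and finish with the hand clear of everything.

Things in the scene. Friction and masses are not known exactly. Their poses are not given: they have to be found in the camera images.
- glaze_tile: Loose flat clay tile 69 x 43 x 10 mm, 34 g, blue-green glaze on one large face (up at the start). Origin: centre of the bare face. x along the 69 mm length, y along the width, z from the bare face out through the glazed face (down when turned over; the origin is then 10 mm up). Starts with its centre 85 to 130 mm before the stop's wall, its x within 0.3 rad of the stop's x.
- tile_near_edge (a point): Middle of the tile's 43 mm wide end face that is away from the stop at the start, half-way up its thickness. This is the end to push; it stays down while the tile tips up.
- tile_far_edge (a point): Middle of the tile's other end face, towards the stop at the start; it climbs the stop and becomes the upper end.
- tile_stop: Slippery polished steel stop fixed to the table: upright wall 140 mm wide (along y), 6 mm thick, 43 mm high, before it a hollow kicked-up foot 22 mm deep that steepens into the wall. Origin: on the table at the middle of the wall's front face; x points level through the wall, away from the tile (the pushing direction), z up.
- stop_foot (a point): Middle of the line on the table where the stop's kicked-up foot begins, 22 mm before the wall's front face (stop x = -22 mm). The foot is 6 mm high 14 mm before the wall, 16 mm at 7 mm, 38 mm at the wall. Once the tile's near end has been pushed up to this line the tile leans at about 62 degrees from level and stays so when let go.
- stop_top_edge (a point): Middle of the stop's rounded top edge, 43 mm above the table. The leaning tile's upper end stands (point tile_far_edge) then stands about 63 mm above the table and 6 mm past the wall's front face. Behind the wall is only a foot plate 4 mm thick, 60 mm deep, with low ribs and screws, so there is room for fingers. Pushed back past upright, above this edge, the tile falls over by itself.
- blue_jar: Bystander: jar with a blue band and white lid, 48 mm across, 58 mm tall, upright. Origin: centre of its underside.
- pen: Bystander: white marker pen with a dark blue cap, 126 x 17 x 17 mm, lying on the table. Origin: under its middle, on the table.
- plaster_plug: Bystander: white plaster plug, a blunt cone 44 mm across and 34 mm tall. Origin: centre of its underside.

How it is judged:
By the outcome, as a careful person would: the job done as asked, in the order asked, and still so for the second after the job is handed in, with the robot touching nothing.
It also fails if it takes over 48 s, if anything falls off the work surface, if the arm or the gripper's body presses on something with over 40 N, if the wrist force passes 120 N, or if a joint passes its speed limit or range.

## Working session

There is one attempt and no reset: what is moved stays moved. The work goes in short steps, Python scripts to look and compute and a shell command to move; the robot and the scene stay as the last step left them, time stands still between calls to the robot, and variables do not carry over. Pictures are saved under pics/ and viewed, at most 10 in all, crops included, and the job is handed in when it is done.

```bash
mkdir -p pics
cat > h.py <<'E'
import numpy as np, cv2
from plant import ctrl
from scipy.spatial.transform import Rotation as R
def cam(n):
    s=ctrl.get_state(); c=ctrl.read_camera(n)
    if n=="wrist":
        T=np.eye(4);T[:3,:3]=R.from_quat(s["tcp_rot"]).as_matrix();T[:3,3]=s["eef_pos"]
        c["T"]=T@np.array(c["tool_from_camera"])
    else:
        T=np.eye(4);T[:3,:3]=np.array(c["rotation"]).reshape(3,3);T[:3,3]=c["xyz"];c["T"]=T
    return c
def pt(c,u,v,z=None):
    """world point of pixel; by depth, or on the plane of height z"""
    K=np.array(c["camera_matrix"]);d=c["depth"][int(round(v)),int(round(u))]
    r=np.array([(u-K[0,2])/K[0,0],-(v-K[1,2])/K[1,1],-1])
    T=c["T"]
    if z is not None: d=(z-T[2,3])/(T[:3,:3]@r)[2]
    return T[:3,:3]@(r*d)+T[:3,3]
def save(c,f,box=None,k=1):
    im=c["img"]
    if box: u0,v0,u1,v1=box; im=im[v0:v1,u0:u1]
    cv2.imwrite("pics/"+f,cv2.cvtColor(cv2.resize(im,None,fx=k,fy=k,interpolation=cv2.INTER_CUBIC),cv2.COLOR_RGB2BGR))
E
python3 - <<'E'
from h import *
import pickle
cs={n:cam(n) for n in("scene","side","wrist")}
pickle.dump(cs,open("c0.pkl","wb"))
im=[cs[n]["img"] for n in cs]
cs["scene"]["img"].shape
for n in cs: print(n,np.round(cs[n]["T"],3).tolist(), [k for k in cs[n] if k not in("img","depth")])
a=np.hstack([cs["scene"]["img"],cs["side"]["img"]])
save(cs["scene"],"scene0.png",None,1.5)
save(cs["wrist"],"wrist0.png",None,1.5)
print(ctrl.get_state())
E
```

```text
Traceback (most recent call last):
  File "h.py", line 10, in cam
    T=np.eye(4);T[:3,:3]=np.array(c["rotation"]).reshape(3,3);T[:3,3]=c["xyz"];c["T"]=T
                         ~~~~~~~~~~~~~~~~~~~~~~~~~~~~~~~^^^^^
ValueError: cannot reshape array of size 4 into shape (3,3)
```

```bash
sed -i 's/np.array(c\["rotation"\]).reshape(3,3)/R.from_quat(c["rotation"]).as_matrix()/' h.py
python3 - <<'E'
from h import *
import pickle
cs={n:cam(n) for n in("scene","side","wrist")}
pickle.dump(cs,open("c0.pkl","wb"))
for n in cs: print(n,np.round(cs[n]["T"],3).tolist(), [k for k in cs[n] if k not in("img","depth")])
save(cs["scene"],"scene0.png",None,1.5)
save(cs["wrist"],"wrist0.png",None,1.5)
print(ctrl.get_state())
E
```

```text
scene [[0.602, 0.312, -0.735, -0.076], [-0.798, 0.264, -0.541, -0.742], [0.025, 0.913, 0.408, 0.413], [0.0, 0.0, 0.0, 1.0]] ['camera_matrix', 'xyz', 'rotation', 'T']
side [[0.977, 0.108, -0.182, 0.379], [-0.212, 0.519, -0.828, -0.963], [0.005, 0.848, 0.53, 0.511], [0.0, 0.0, 0.0, 1.0]] ['camera_matrix', 'xyz', 'rotation', 'T']
wrist [[1.0, -0.0, 0.001, 0.676], [-0.0, 0.948, 0.319, 0.082], [-0.001, -0.319, 0.948, 0.372], [0.0, 0.0, 0.0, 1.0]] ['camera_matrix', 'tool_from_camera', 'T']
{'time': 0.2, 'qpos': array([-1.49978148e-01,  2.86911677e-01,  1.57762136e+00,  1.91321740e-05,
        1.27861663e+00, -1.50009494e-01]), 'dq': array([ 0.00023808, -0.00063723, -0.0047383 , -0.00130375, -0.00083426,
       -0.00063434]), 'joint_efforts': array([ 8.67870549e-04, -4.05992389e+01, -2.92681646e+01, -1.42540034e-04,
        4.08812615e-03,  5.60607347e-06]), 'eef_pos': array([6.74581183e-01, 1.12250568e-04, 2.30417416e-01]), 'tcp_rot': array([ 7.07097438e-01,  7.07115696e-01, -4.54676927e-04, -6.32005163e-04]), 'contact_force': array([ 0.89392346, -0.76568672, -0.1018029 ]), 'wrist_torque': array([-0.06134883, -0.05185039, -0.03262148]), 'finger_force': 0.0, 'opening': 0.9983235953201205}
```

View pics/scene0.png

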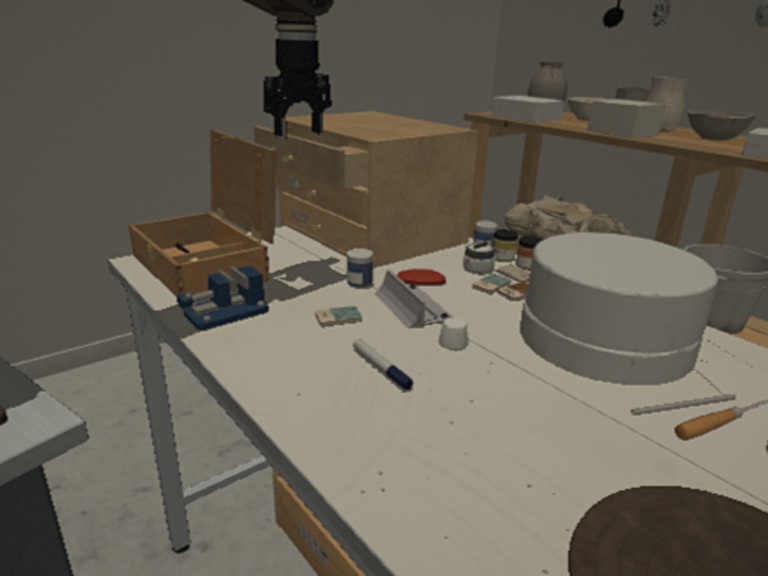

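View pics/wrist0.png

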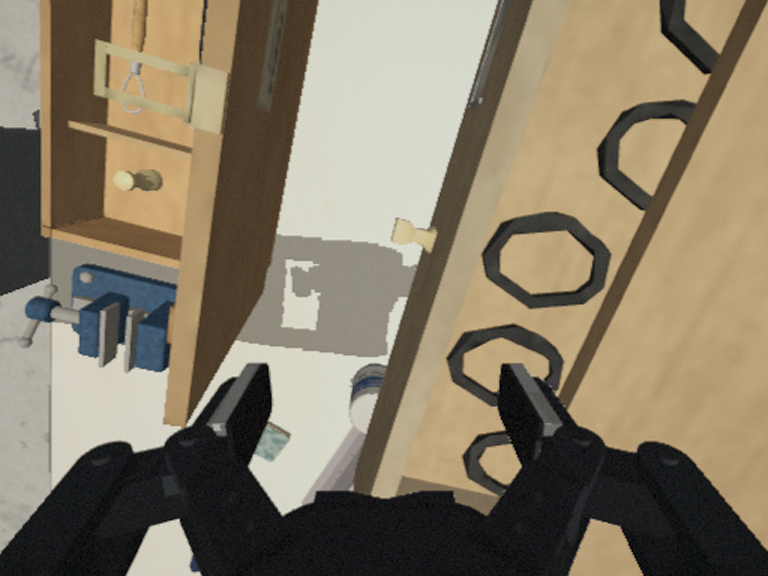

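The scene view (1.5x) shows the tile at about (338,315), the stop at (408,300), the jar at (360,268), the plug at (454,333) and the pen at (382,363). The wrist view shows the cabinet and box close to the work. Next come an enlarged side view and scene crop.

Run:
```python
from h import *
import pickle
cs=pickle.load(open("c0.pkl","rb"))
save(cs["scene"],"scene1.png",(190,150,330,255),5.7)
save(cs["side"],"side0.png",None,1.5)
```

```text
(no output)
```

View pics/scene1.png

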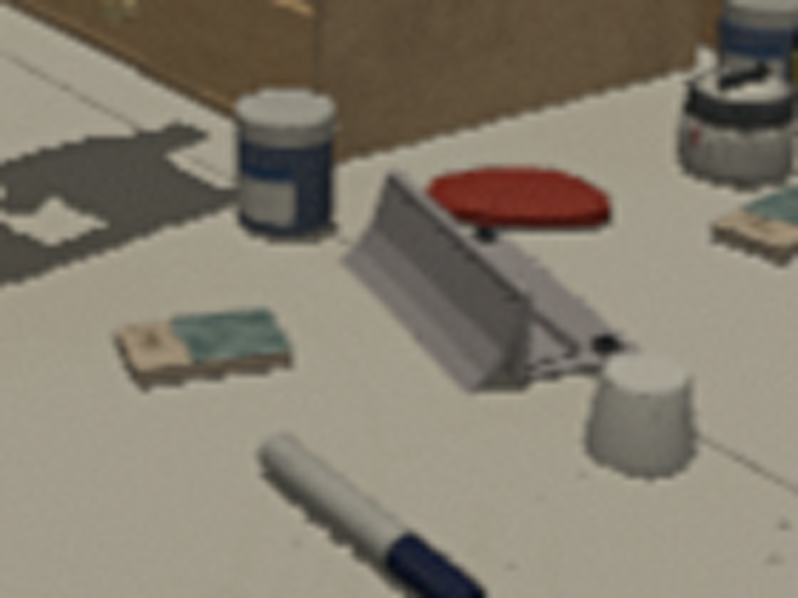

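View pics/side0.png

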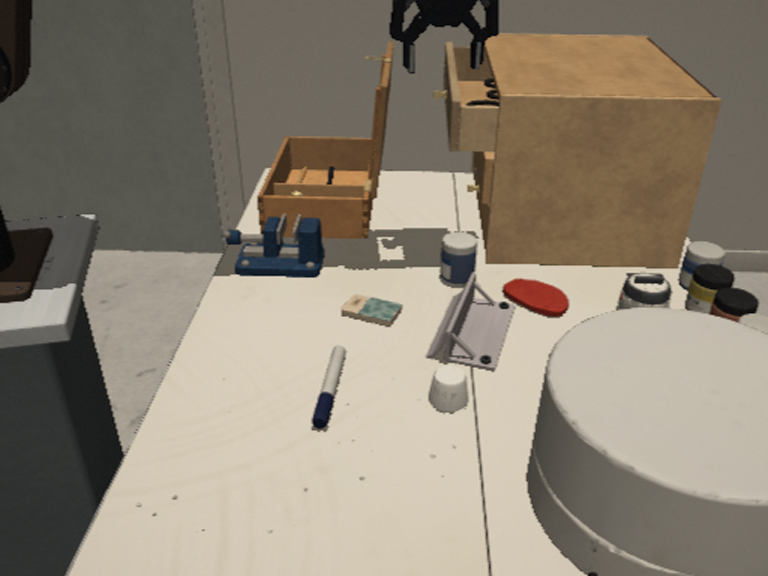

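Scene crop: tile top corners at about (116,328), (272,308), (292,350) and (140,372). The foot line runs (345,260)-(472,390) and the top edge (395,172)-(527,300). The side view agrees, with the tile at (371,309) and the stop behind it at (468,320).

Run:
```python
from h import *
import pickle
cs=pickle.load(open("c0.pkl","rb"))
c=cs["scene"]; f=lambda x,y,z=None:pt(c,190+(x+.5)/5.7-.5,150+(y+.5)/5.7-.5,z)
for n,x,y,z in [("t nb",116,328,.01),("t fb",272,308,.01),("t ff",292,350,.01),("t nf",140,372,.01),("foot L",345,260,0),("foot R",472,390,0),("top L",395,172,.043),("top R",527,300,.043),("jar base",285,232,0),("plug base",640,472,0),("pen end",265,450,.008),("pen cap",470,597,.008)]:
    print(n,np.round(f(x,y,z),4),np.round(f(x,y),4))
c=cs["side"]; f=lambda x,y,z=None:pt(c,(x+.5)/1.5-.5,(y+.5)/1.5-.5,z)
print()
for n,x,y,z in [("t nb",352,295,.01),("t fb",404,303,.01),("t ff",392,321,.01),("t nf",342,309,.01),("foot R",428,357,0),("top L",472,273,.043),("top R",441,357,.043),("plate RL",515,306,.004),("plate RR",495,367,.004),("jar",458,284,0),("plug",448,408,0),("pen end",340,347,.008),("cap",320,424,.008),("drawer",452,150,.1),("drawer",447,45,.2),("drawer2",487,150,.1),("cab",484,240,.05),("lid",380,150,.1),("lidtop",393,50,.1)]:
    print(n,np.round(f(x,y,z),4),np.round(f(x,y),4))
# point cloud obstacles above z=.07, x .45-.8, y -.3..0.3
for n in("scene","side"):
    c=cs[n];H,W=c["depth"].shape;vv,uu=np.mgrid[:H,:W];K=np.array(c["camera_matrix"]);d=c["depth"]
    P=np.stack([(uu-K[0,2])/K[0,0]*d,-(vv-K[1,2])/K[1,1]*d,-d],-1)[d>0]@c["T"][:3,:3].T+c["T"][:3,3]
    for ylo in np.arange(-.3,.35,.05):
        m=(P[:,1]>ylo)&(P[:,1]<ylo+.05)&(P[:,2]>.065)&(P[:,2]<.45)&(P[:,0]>.3)&(P[:,0]<1)
        if m.sum()>3: print(n,round(ylo,2),m.sum(),P[m].min(0).round(3),P[m].max(0).round(3))
```

```text
t nb [ 0.5134 -0.1814  0.01  ] [ 0.5263 -0.169   0.0011]
t fb [ 0.5706 -0.2195  0.01  ] [ 0.5683 -0.2213  0.0114]
t ff [ 0.545  -0.2511  0.01  ] [ 0.546  -0.2503  0.0093]
t nf [ 0.4902 -0.2161  0.01  ] [ 0.4915 -0.215   0.0091]
foot L [ 0.6481 -0.2001  0.    ] [ 0.6449 -0.2025  0.0018]
foot R [ 0.5796 -0.3184  0.    ] [ 0.5773 -0.3199  0.0014]
top L [ 0.6647 -0.2151  0.043 ] [ 0.6622 -0.2169  0.0443]
top R [ 0.5892 -0.3362  0.043 ] [ 0.5937 -0.3334  0.0405]
jar base [ 0.6552 -0.1586  0.    ] [ 0.6453 -0.1665  0.0056]
plug base [ 0.5655 -0.4062  0.    ] [ 0.5593 -0.4094  0.004 ]
pen end [ 0.476  -0.2932  0.008 ] [ 0.4691 -0.2988  0.0131]
pen cap [ 0.4426 -0.4106  0.008 ] [ 0.4318 -0.4175  0.0164]

t nb [ 0.5084 -0.1861  0.01  ] [ 5.111e-01 -1.701e-01 -3.000e-04]
t fb [ 0.5704 -0.2185  0.01  ] [ 0.5747 -0.2019 -0.0012]
t ff [ 0.5463 -0.255   0.01  ] [ 0.5478 -0.2486  0.0054]
t nf [ 0.4903 -0.216   0.01  ] [ 0.4903 -0.2154  0.0096]
foot R [ 0.5744 -0.3219  0.    ] [ 0.5744 -0.3219  0.    ]
top L [ 0.6598 -0.2169  0.043 ] [ 0.6775 -0.17    0.0136]
top R [ 0.5716 -0.3787  0.043 ] [ 0.589 
[... 1282 characters left out ...]
.651 0.249 0.235]
scene 0.25 38 [0.468 0.25  0.065] [0.557 0.268 0.069]
side -0.25 1162 [ 0.929 -0.21   0.065] [ 0.97  -0.2    0.247]
side -0.2 9396 [ 0.738 -0.2    0.065] [ 0.981 -0.15   0.248]
side -0.15 4565 [ 0.444 -0.15   0.065] [ 0.993 -0.1    0.248]
side -0.1 1209 [ 0.407 -0.1    0.065] [ 1.    -0.05   0.248]
side -0.05 2823 [ 0.437 -0.05   0.065] [ 1.    -0.     0.339]
side -0.0 1416 [0.406 0.    0.065] [0.999 0.05  0.336]
side 0.05 817 [0.415 0.05  0.065] [1.    0.1   0.248]
side 0.1 738 [0.428 0.1   0.065] [1.    0.15  0.248]
side 0.15 718 [0.442 0.15  0.065] [0.957 0.199 0.248]
side 0.2 83 [0.453 0.2   0.065] [0.738 0.25  0.234]
side 0.25 39 [0.469 0.25  0.065] [0.551 0.268 0.067]
```

Pose estimates:
- **Stop:** wall-front origin about (0.630,-0.272), x yaw about -30.5°. The foot length of 139 mm and top height of 43 mm both check out.
- **Tile:** centre (0.529,-0.218), yaw about -32°, length 68 mm, with its near end at stop x about -149 mm.

First I raise clear of the lid and drawer, shut the fingers, and travel behind the tile with tool y along stop y.

```bash
python3 -m pendant '[{"dz":-5},{"dz":-8},{"dx":-5,"dy":-3,"dz":-8,"twist":-10},{"dx":-10,"dy":-7,"dz":-8,"twist":-20},{"dx":-14,"dy":-12,"dz":-8,"twist":-30},{"dx":-17,"dy":-17,"dz":-8,"twist":-40},{"dx":-18.8,"dy":-19.9,"dz":-7,"twist":-50},{"dx":-18.8,"dy":-19.9,"dz":-6,"twist":-60},{"dx":-18.8,"dy":-19.9,"dz":-4,"twist":-60},{"dx":-18.8,"dy":-19.9,"dz":-4,"twist":-60}]' 0 20
python3 - <<'E'
from h import *
import pickle
c=cam("wrist");pickle.dump(c,open("c1.pkl","wb"));save(c,"wrist1.png",None,1.5)
E
```

```text
$[0]: bad value
```

View pics/wrist1.png

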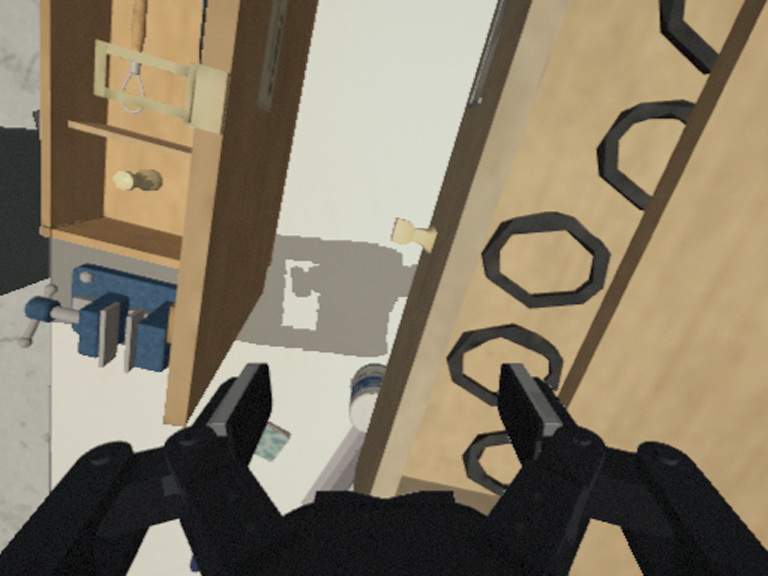

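The move was refused and the view hasn't changed; each row probably needs all four keys.

```bash
python3 -m pendant '[{"dx":0,"dy":0,"dz":-5,"twist":0},{"dx":0,"dy":0,"dz":-8,"twist":0},{"dx":-5,"dy":-3,"dz":-8,"twist":-10},{"dx":-10,"dy":-7,"dz":-8,"twist":-20},{"dx":-14,"dy":-12,"dz":-8,"twist":-30},{"dx":-17,"dy":-17,"dz":-8,"twist":-40},{"dx":-18.8,"dy":-19.9,"dz":-7,"twist":-50},{"dx":-18.8,"dy":-19.9,"dz":-6,"twist":-60},{"dx":-18.8,"dy":-19.9,"dz":-4,"twist":-60},{"dx":-18.8,"dy":-19.9,"dz":-4,"twist":-60}]' 0 20
python3 - <<'E'
from h import *
import pickle
c=cam("wrist");pickle.dump(c,open("c1.pkl","wb"));save(c,"wrist2.png",None,1.5)
E
```

```text
time: 1.5
eef_pos: [0.4751, -0.1871, 0.2686]
tcp_rot: [0.26, 0.966, 0.001, -0.002]
contact_force: [0.3, -0.2, -0.7]
opening: -0.002
finger_force: 0.0
```

View pics/wrist2.png

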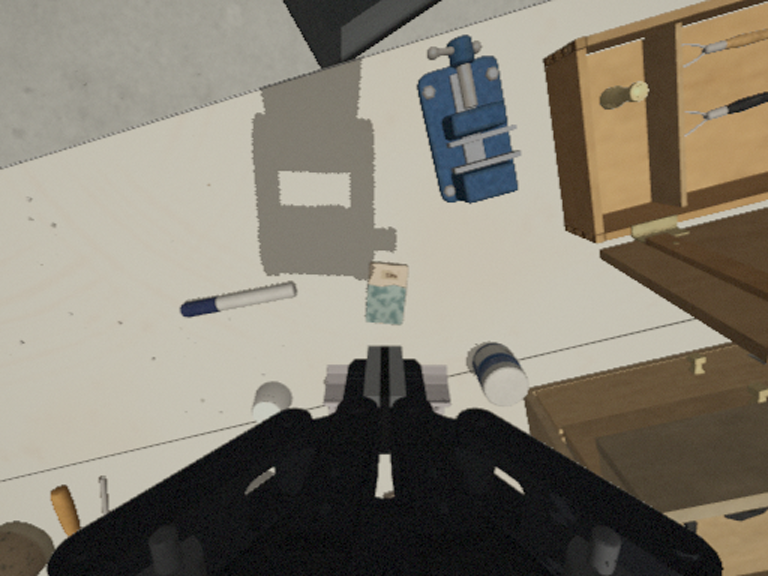

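The tile lies at (366-409, 262-324) with its end bare-banded at the top. The stop's front runs level across (325-450, 365-405), so the tool is aligned with it. Vise, jar and pen are clear of the path.

Run:
```python
from h import *
import pickle
c=pickle.load(open("c1.pkl","rb")); f=lambda x,y,z=None:pt(c,(x+.5)/1.5-.5,(y+.5)/1.5-.5,z)
s=ctrl.get_state();Rt=R.from_quat(s["tcp_rot"]).as_matrix();t=s["eef_pos"];print(t,Rt.round(3).tolist())
for n,x,y,z in [("nb",371,262,.01),("nf",409,265,.01),("ff",403,324,.01),("fb",365,320,.01),("stop topL",448,366,.043),("stop topR",328,366,.043),("foot L",450,364,0),("foot R",326,364,0),("jar",480,365,0),("vise",448,200,0.03)]:
    p=f(x,y,z);print(n,p.round(4),f(x,y).round(4),"tool",(Rt.T@(p-t)).round(4))
for p in [(.630,-.272,0),(.612,-.260,0)]: print("tool",(Rt.T@(np.array(p)-t)).round(4))
```

```text
[ 0.47569099 -0.18736613  0.26985764] [[-0.865, 0.501, -0.002], [0.501, 0.865, 0.002], [0.003, 0.0, -1.0]]
nb [ 0.491  -0.2118  0.01  ] [ 0.4929 -0.2132  0.0014] tool [-0.0263 -0.0135  0.2598]
nf [ 0.5138 -0.1791  0.01  ] [ 0.5167 -0.1799 -0.0006] tool [-0.0296  0.0262  0.2598]
ff [ 0.5693 -0.2174  0.01  ] [ 0.5737 -0.2193 -0.0007] tool [-0.0968  0.0209  0.2596]
fb [ 0.5442 -0.2511  0.01  ] [ 0.5479 -0.2539 -0.0006] tool [-0.092  -0.0209  0.2596]
stop topL [ 0.6213 -0.1942  0.043 ] [ 0.6469 -0.1999 -0.0007] tool [-0.1301  0.067   0.2265]
stop topR [ 0.5582 -0.303   0.043 ] [ 5.761e-01 -3.214e-01 -4.000e-04] tool [-0.1299 -0.0587  0.2265]
foot L [ 0.6453 -0.1965 -0.    ] [ 6.451e-01 -1.965e-01  4.000e-04] tool [-0.1522  0.077   0.2694]
foot R [ 0.5726 -0.3218  0.    ] [ 0.5734 -0.3227 -0.0021] tool [-0.152  -0.0679  0.2694]
jar [ 0.6641 -0.1668  0.    ] [ 0.6451 -0.1653  0.0302] tool [-0.1535  0.1122  0.2694]
vise [ 0.4713 -0.1148  0.03  ] [ 0.4742 -0.1134  0.0135] tool [0.0395 0.0606 0.24  ]
tool [-0.1767  0.0041  0.2693]
tool [-0.1551  0.0054  0.2694]
```

Tool-frame check: tile near end at x=-28 mm, foot line at -153 mm, lateral offset about 4 mm. I lower behind the tile.

```bash
python3 -m pendant '[{"dx":0,"dy":0.4,"dz":6,"twist":0},{"dx":0,"dy":0.4,"dz":12,"twist":0},{"dx":0,"dy":0.4,"dz":18,"twist":0},{"dx":0,"dy":0.4,"dz":23,"twist":0},{"dx":0,"dy":0.4,"dz":25.5,"twist":0},{"dx":0,"dy":0.4,"dz":26.5,"twist":0},{"dx":0,"dy":0.4,"dz":26.7,"twist":0},{"dx":0,"dy":0.4,"dz":26.7,"twist":0}]'
```

```text
time: 2.55
eef_pos: [0.4792, -0.1851, 0.0057]
tcp_rot: [0.259, 0.966, -0.0, 0.001]
contact_force: [0.3, -0.2, 0.3]
opening: 0.0
finger_force: 0.0
```

```bash
python3 -m pendant '[{"dx":0,"dy":0,"dz":0.25,"twist":0},{"dx":-1,"dy":0,"dz":0.25,"twist":0},{"dx":-2,"dy":0,"dz":0.25,"twist":0},{"dx":-3,"dy":0,"dz":0.25,"twist":0},{"dx":-4,"dy":0,"dz":0.25,"twist":0},{"dx":-5,"dy":0,"dz":0.25,"twist":0},{"dx":-6,"dy":0,"dz":0.25,"twist":0},{"dx":-7,"dy":0,"dz":0.25,"twist":0},{"dx":-8,"dy":0,"dz":0.25,"twist":0},{"dx":-8,"dy":0,"dz":0.25,"twist":0}]'
python3 - <<'E'
from h import *
a=cam("scene");b=cam("side")
k=lambda c,x:cv2.resize(c["img"][x[1]:x[3],x[0]:x[2]],(390,290),interpolation=cv2.INTER_CUBIC)
cv2.imwrite("pics/mid.png",cv2.cvtColor(np.hstack([k(a,(190,150,310,240)),k(b,(210,160,350,264))]),cv2.COLOR_RGB2BGR))
E
```

```text
time: 3.8
eef_pos: [0.5481, -0.2251, 0.002]
tcp_rot: [0.259, 0.966, -0.0, 0.0]
contact_force: [-0.6, -0.4, 0.4]
opening: 0.0
finger_force: 0.0
```

View pics/mid.png

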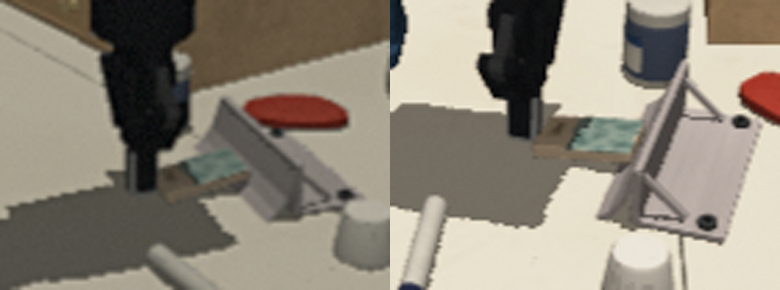

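The tile sits flush ahead of the fingers with its far end starting on the foot. About 52 mm remain; I push on slowly.

```bash
python3 -m pendant '[{"dx":-0.6,"dy":0,"dz":0,"twist":0},{"dx":-1.2,"dy":0,"dz":0,"twist":0},{"dx":-1.8,"dy":0,"dz":0,"twist":0},{"dx":-2.4,"dy":0,"dz":0,"twist":0},{"dx":-3,"dy":0,"dz":0,"twist":0},{"dx":-3.5,"dy":0,"dz":0,"twist":0},{"dx":-4,"dy":0,"dz":0,"twist":0},{"dx":-4.5,"dy":0,"dz":0,"twist":0},{"dx":-4.8,"dy":0,"dz":0,"twist":0},{"dx":-4.8,"dy":0,"dz":0,"twist":0}]'
python3 - <<'E'
from h import *
a=cam("scene");b=cam("side")
k=lambda c,x:cv2.resize(c["img"][x[1]:x[3],x[0]:x[2]],(390,290),interpolation=cv2.INTER_CUBIC)
cv2.imwrite("pics/mid2.png",cv2.cvtColor(np.hstack([k(a,(200,140,320,230)),k(b,(240,160,380,264))]),cv2.COLOR_RGB2BGR))
E
```

```text
time: 5.15
eef_pos: [0.5891, -0.2487, 0.0019]
tcp_rot: [0.259, 0.966, -0.0, 0.0]
contact_force: [-0.3, -0.1, 0.9]
opening: 0.002
finger_force: 0.0
```

View pics/mid2.png

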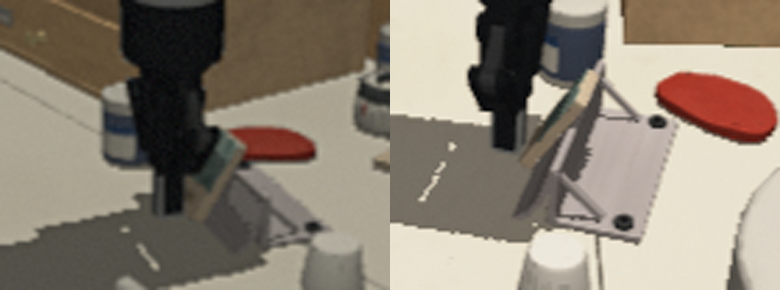

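The tile leans on the stop's top edge, and the fingers are about 3–4 mm short of the target. I finish the push and measure the lean from depth.

```bash
python3 -m pendant '[{"dx":-0.2,"dy":0,"dz":0,"twist":0},{"dx":-0.4,"dy":0,"dz":0,"twist":0},{"dx":-0.5,"dy":0,"dz":0,"twist":0},{"dx":-0.5,"dy":0,"dz":0,"twist":0}]'
cat >> h.py <<'E'
O=np.array([.6285,-.2705,0]);Rs=R.from_euler("z",-30.3,degrees=True).as_matrix()
def cloud(c):
    d=c["depth"];H,W=d.shape;vv,uu=np.mgrid[:H,:W];K=np.array(c["camera_matrix"]);m=d>0
    P=np.stack([(uu-K[0,2])/K[0,0]*d,-(vv-K[1,2])/K[1,1]*d,-d],-1)[m]@c["T"][:3,:3].T+c["T"][:3,3]
    return (P-O)@Rs, c["img"][m].astype(int)   # stop frame
E
cat > lean.py <<'E'
from h import *
s=ctrl.get_state();print("tcp stop frame",((s["eef_pos"]-O)@Rs).round(4))
for n in("scene","side"):
    P,C=cloud(cam(n))
    m=(abs(P[:,1])<.04)&(P[:,2]>.047)&(P[:,2]<.072)&(P[:,0]>-.02)&(P[:,0]<.03)&(C.max(1)>60)
    print(n,m.sum(),P[m].min(0).round(4),P[m].max(0).round(4))
    print(P[m][np.argsort(-P[m][:,2])[:5]].round(4).tolist())
    g=(abs(P[:,1])<.04)&(P[:,2]>.005)&(P[:,2]<.072)&(P[:,0]>-.05)&(P[:,0]<.03)&(C[:,1]-C[:,0]>8)
    if g.sum()>8: print("glaze",g.sum(),P[g].mean(0).round(4),np.linalg.svd(P[g]-P[g].mean(0))[2][2].round(3))
E
python3 lean.py
```

```text
time: 5.75
eef_pos: [0.5923, -0.2504, 0.0016]
tcp_rot: [0.259, 0.966, 0.0, -0.001]
contact_force: [-5.3, 1.7, 2.6]
opening: 0.002
finger_force: 2.4
tcp stop frame [-0.0414 -0.001   0.0016]
scene 57 [-0.0084 -0.0223  0.0471] [0.0085 0.0207 0.0664]
[[0.0022, -0.0026, 0.0664], [0.0041, -0.0156, 0.066], [0.0048, -0.0084, 0.0657], [0.0003, -0.0068, 0.0657], [0.0022, -0.014, 0.0656]]
glaze 23 [-0.0084 -0.0079  0.0459] [-0.884  0.069  0.461]
side 126 [-0.0091 -0.0234  0.0473] [0.0084 0.019  0.0667]
[[0.0017, -0.0093, 0.0667], [0.0024, -0.0041, 0.0659], [0.0036, 0.0157, 0.0653], [0.0027, 0.0118, 0.0652], [0.0002, 0.0147, 0.0652]]
```

The lean is 62.5°, the top is at 65 mm, and a light 5 N shows the near end is at the line. I back off, rise, pass over the stop, and come down behind it to about z = 52 mm.

```bash
python3 -m pendant '[{"dx":0.7,"dy":0,"dz":0,"twist":0},{"dx":2,"dy":0,"dz":0,"twist":0},{"dx":4,"dy":0,"dz":0,"twist":0},{"dx":4,"dy":0,"dz":-5,"twist":0},{"dx":4,"dy":0,"dz":-11,"twist":0},{"dx":2,"dy":0,"dz":-14,"twist":0},{"dx":-3,"dy":0,"dz":-14,"twist":0},{"dx":-8,"dy":0,"dz":-14,"twist":0},{"dx":-9,"dy":0,"dz":-14,"twist":0},{"dx":-9,"dy":0,"dz":-14,"twist":0}]'; python3 lean.py
```

```text
time: 7.1
eef_pos: [0.6707, -0.2958, 0.1411]
tcp_rot: [0.259, 0.966, 0.0, -0.0]
contact_force: [-0.1, -0.0, 0.7]
opening: 0.0
finger_force: 0.0
tcp stop frame [ 0.0492 -0.0006  0.1411]
scene 69 [-0.0076 -0.0235  0.0479] [0.0102 0.0197 0.0664]
[[0.003, 0.0109, 0.0664], [0.0023, -0.0023, 0.0662], [0.0018, -0.0204, 0.0656], [0.0035, 0.006, 0.0655], [0.006, -0.0004, 0.065]]
glaze 55 [-0.007   0.0016  0.0476] [ 0.882 -0.003 -0.471]
side 122 [-0.0086 -0.0228  0.0471] [0.009  0.017  0.0655]
[[0.0035, 0.0079, 0.0655], [0.0038, -0.0098, 0.0653], [0.0018, 0.0157, 0.0649], [0.0008, 0.0117, 0.0649], [0.0035, 0.0165, 0.0648]]
```

The lean holds. I descend behind the wall.

```bash
python3 -m pendant '[{"dx":0,"dy":-0.2,"dz":4,"twist":0},{"dx":0,"dy":-0.2,"dz":7,"twist":0},{"dx":0,"dy":-0.2,"dz":8.8,"twist":0},{"dx":0,"dy":-0.2,"dz":8.9,"twist":0}]'; python3 -m pendant '[{"dx":1,"dy":0,"dz":0,"twist":0},{"dx":2,"dy":0,"dz":0,"twist":0},{"dx":3,"dy":0,"dz":0,"twist":0},{"dx":3.7,"dy":0,"dz":0,"twist":0},{"dx":4.4,"dy":0,"dz":0,"twist":0},{"dx":5.1,"dy":0,"dz":0,"twist":0},{"dx":5.5,"dy":0,"dz":0,"twist":0},{"dx":5.5,"dy":0,"dz":0,"twist":0}]'; python3 lean.py
```

```text
time: 7.7
eef_pos: [0.6688, -0.2968, 0.0513]
tcp_rot: [0.259, 0.966, 0.0, -0.002]
contact_force: [-0.7, 0.5, 1.1]
opening: -0.0
finger_force: 0.0
time: 8.7
eef_pos: [0.6223, -0.2701, 0.0528]
tcp_rot: [0.259, 0.966, 0.0, -0.0]
contact_force: [-0.4, -0.1, -0.7]
opening: 0.003
finger_force: 0.0
tcp stop frame [-0.0056 -0.0028  0.0528]
scene 24 [-0.0152 -0.0172  0.0551] [ 0.004  -0.0045  0.0712]
[[0.0016, -0.0147, 0.0712], [-0.0148, -0.0045, 0.0695], [0.0015, -0.0151, 0.0688], [-0.014, -0.0086, 0.0683], [0.0006, -0.0172, 0.0671]]
side 48 [-0.0168 -0.015   0.0522] [0.0054 0.0041 0.0714]
[[-0.0168, -0.0092, 0.0714], [0.0031, -0.0084, 0.0706], [-0.0163, -0.0107, 0.0702], [0.0053, -0.0101, 0.07], [0.002, -0.0112, 0.0699]]
```

The tile is nearly upright against the fingers, so I push the last 2 cm.

```bash
python3 -m pendant '[{"dx":0.6,"dy":0,"dz":0,"twist":0},{"dx":1.2,"dy":0,"dz":0,"twist":0},{"dx":1.8,"dy":0,"dz":0,"twist":0},{"dx":2.3,"dy":0,"dz":0,"twist":0},{"dx":2.3,"dy":0,"dz":0,"twist":0},{"dx":2.3,"dy":0,"dz":0,"twist":0}]'
cat > flat.py <<'E'
from h import *
s=ctrl.get_state();print("tcp stop frame",((s["eef_pos"]-O)@Rs).round(4))
for n in("scene","side"):
    P,C=cloud(cam(n))
    m=(abs(P[:,1])<.05)&(P[:,0]>-.16)&(P[:,0]<-.022)&(P[:,2]>.005)&(P[:,2]<.1)&(C.max(1)>50)
    Q=P[m];print(n,m.sum(),Q.min(0).round(4),Q.max(0).round(4),"p50/95 z",np.percentile(Q[:,2],[50,95]).round(4),"colour",C[m].mean(0).round())
E
python3 flat.py
```

```text
time: 9.55
eef_pos: [0.6027, -0.2588, 0.053]
tcp_rot: [0.259, 0.966, -0.0, 0.0]
contact_force: [0.7, -0.8, -0.4]
opening: 0.002
finger_force: 0.0
tcp stop frame [-0.0282 -0.0029  0.053 ]
scene 336 [-0.102  -0.0231  0.0051] [-0.0226  0.0209  0.0976] p50/95 z [0.0114 0.0807] colour [85. 78. 67.]
side 542 [-0.1032 -0.0235  0.005 ] [-0.0221  0.0219  0.0853] p50/95 z [0.0101 0.0129] colour [119. 105.  88.]
```

It has fallen flat, spanning stop x from -102 to about -32 mm at z = 10 mm. I lift clear and look.

```bash
python3 -m pendant '[{"dx":0,"dy":0,"dz":-4,"twist":0},{"dx":0,"dy":0,"dz":-9,"twist":0},{"dx":0,"dy":0,"dz":-15,"twist":0},{"dx":0,"dy":0,"dz":-20,"twist":0},{"dx":0,"dy":0,"dz":-20,"twist":0},{"dx":0,"dy":0,"dz":-20,"twist":0},{"dx":0,"dy":0,"dz":-20,"twist":0}]'; python3 flat.py
python3 - <<'E'
from h import *
save(cam("scene"),"end.png",(190,150,330,255),5.7)
E
```

```text
time: 10.52
eef_pos: [0.6016, -0.2582, 0.2501]
tcp_rot: [0.259, 0.966, 0.001, -0.002]
contact_force: [0.9, -0.0, -1.0]
opening: 0.001
finger_force: 0.0
tcp stop frame [-0.0294 -0.0029  0.2501]
scene 285 [-0.1027 -0.0235  0.0051] [-0.0339  0.0211  0.0139] p50/95 z [0.0111 0.0125] colour [118. 107.  89.]
side 520 [-0.1031 -0.024   0.0051] [-0.0347  0.0232  0.0126] p50/95 z [0.01   0.0116] colour [163. 145. 120.]
```

View pics/end.png

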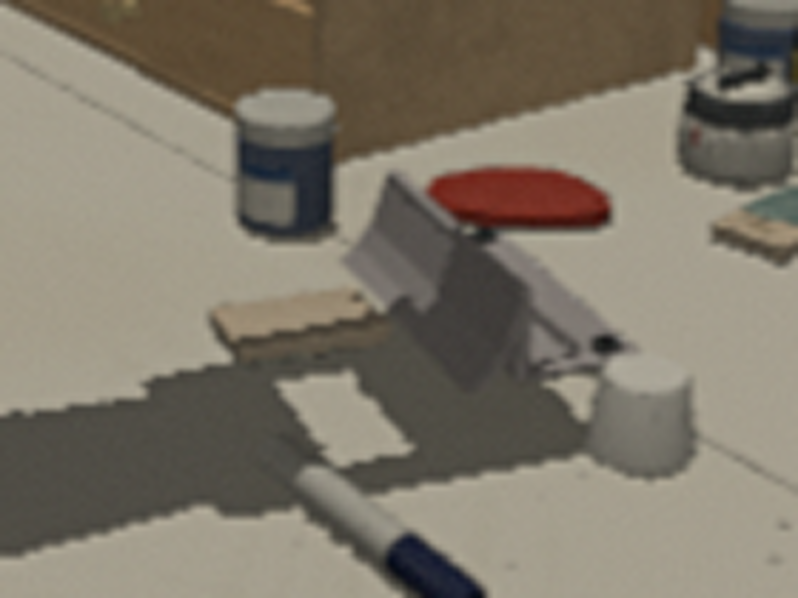

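The tile lies flat at (210-390, 290-355) with its bare back up, in front of the stop. The jar and plug are exactly where they were. The pen's cap hasn't moved, and its other end is only darkened by the robot's shadow.

```bash
python3 -c "
from plant import ctrl
print(ctrl.sign_off())"
```

```text
the job is handed in; nothing more can be done
None
```

The tile now lies flat in front of the stop, glazed face down and bare back up, with the jar, pen and plug where they were and the hand about 25 cm above the table. I handed the job in at about 10.5 s on the robot's clock.

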